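# Stock the rotary caddy and present the nozzle canister

### The arm

A 7-joint arm with a two-finger parallel gripper is mounted at the origin on the work surface. World frame = base frame: x ahead of the robot, y to its left, z up, the work surface at z = 0. Lengths are in m, angles in rad, forces in N, time in s.
With the tool pointing down it reaches from about 0.425 to 0.925 m from the base axis. Payload 6.8 kg.
Tool frame: the origin (TCP) lies midway between the tips of the shut fingers; the grasp point (between the pads) lies r.grasp_offset behind it (r.grasp_offset is the distance from the TCP to the grasp point, in m); z points along the fingers, y is the direction in which the jaws open and shut (so a half turn about z gives the same grasp; the last joint's range is limited). The gripper opens to 85 mm and grips with 20 to 120 N. Pads are 22 mm wide; open, the fingers measure 114 mm over their backs; the gripper's body (76 mm by 85 mm) begins 54 mm behind the grasp point. The pads swing forward as they close: fully open they stand 13 mm farther back than shut.
Start: joints at [-1.403, 0.477, 0.022, 1.555, -0.011, 1.109, -0.083], TCP at [0.184, 0.65, 0.231] pointing down, gripper open.
Joint ranges: [-2.96, 2.96], [-0.34, 2.1], [-1.41, 1.46], [0.24, 2.44], [-1.37, 4.51], [0.17, 1.92], [-2.96, 2.96]. Speed limits (rad/s): [2.39, 2.39, 3.14, 3.14, 3.14, 3.14, 3.14].

### API

Orientations are given as a rotation vector (axis times angle).
In Python, from bench import r gives the robot as it stands. The module is installed in compiled form; this text tells all that it offers.
- The arm moves only by the tool send_rows, never from a script. Its argument "moves" is one flat list of numbers, 4 for each row, row after row: the shift along the tool's x, y, z in mm, then the turn about the tool's z in degrees. A call has 1 to 8 rows; each row is the pose to reach, as a shift and turn from the pose commanded when the call began, along the tool's axes at that moment; what a row does not reach only later rows make up. A row lasts 1/8 s, in which the tool goes at most 62.5 mm and 10.7 degrees, less where a joint would pass 70% of its speed; a pose out of reach is approached as far as the arm can. A call with a gripper value outside its range is refused whole. "hand" is the closure, from 0 (fully open) to 1 (shut), set as the call begins (left out, the last holds). The fingers move at their own pace and stop on an object; "newtons" is the grip in N (left out, the last holds). Time passes only in rows, so rows that repeat a pose let the fingers close. It gives the time, the measured TCP pose, the force and the opening at its end, in the units of the state.
- r.get_obs(): the state, without advancing time (a new reading comes with each control period).
- r.grab_frame(name): name is "scene" or "side" or "wrist"; returns a dict with "img" (480x640x3 uint8, red, green, blue), "mtx" (3x3 intrinsics, pixels), "world_to_cam" (4x4, takes a point from world to camera coordinates). Camera axes: x right, y up, looking along -z (the intrinsics and any distortion apply to the point x, -y, -z); pixel columns grow to the right and rows downward; lengths in m; the calibration is good to about 2 mm. The wrist camera is an equidistant fisheye: a pixel r from the principal point sees the ray r / f radians off the axis. A picture is of the moment at which its call begins. There is no depth.
- r.hand_in(): hands the job in, once; it reports no verdict.
The state is a dict: "clock": time; "joints": joint angles; "qvel": joint speeds; "tau": joint torques, N m; "tcp_pos": TCP position; "orientation": TCP orientation; "contact_force": force on the tool from outside, world axes, zero at the start; "moment": the same for the moment, N m; "grip_width": finger opening in m.
Only numpy, scipy, OpenCV 4.12 (cv2) and the standard library are available. Lean on these libraries where they do the work, as an engineer would, in place of code of your own. Each camera call takes 0.05 s, during which the arm holds its last target.

### The job

Stand the two loose canisters from the bench upright in the two empty cells of the rotary caddy, one per cell. Then grip the bar of the caddy's T handle across its thickness and turn the caddy until the canister with the cone-shaped nozzle stands in line with the pointer post on the caddy's base. Finish while still gripping the bar, holding the caddy still there; tip no canister and leave the other things on the bench alone.

Things in the scene. Friction and masses are not known exactly. Their poses are not given: they have to be found in the camera images.
- base: fixed round grey base of the caddy, 260 mm diameter, 18 mm high, on the bench; origin at its centre on the bench top, which lies on the caddy's vertical turning axis. Its x axis points to the pointer post: an upright steel pin, 16 mm thick, on a short aluminium arm, its top 67 mm above the bench, 170 mm from the axis, on the side away from the robot, outside the tray. Its y axis is the sideways offset from that line
- caddy (a joint): angle of the turning aluminium tray (rad), positive anticlockwise seen from above, 0 at the start, no end stops (turns freely either way all round); stays where it is left, light friction of about 0.06 N m. The tray is round, 274 mm outside diameter, its floor 30 mm and the tops of its rim and cross-shaped dividers (4 mm thick) 60 mm above the bench; the two dividers make four quarter-circle cells
- handle_bar (a point): centre of the black bar of the T handle, which stands on the turning axis and turns with the tray. Bar 90 mm long, 14 mm thick, 30 mm high, level, centre 145 mm above the bench, over a divider: it runs along the line midway between this point's x and y axes (the tray's). Below it a 10 mm round post. When placing canisters, close the fingers along the tray's tangent to keep clear of it
- cell0 (a point): filled cell of the tray, point on its floor 90 mm from the turning axis, midway between its dividers; x, y, z axes are those of the tray (cells 0, 1, 2, 3 follow each other anticlockwise by quarter turns, cell0 on the tray's x axis). It turns with the tray
- cell1 (a point): filled cell of the tray, point on its floor 90 mm from the turning axis, midway between its dividers; x, y, z axes are those of the tray (cells 0, 1, 2, 3 follow each other anticlockwise by quarter turns, cell0 on the tray's x axis). It turns with the tray
- cell2 (a point): empty cell of the tray, point on its floor 90 mm from the turning axis, midway between its dividers; x, y, z axes are those of the tray (cells 0, 1, 2, 3 follow each other anticlockwise by quarter turns, cell0 on the tray's x axis). It turns with the tray
- cell3 (a point): empty cell of the tray, point on its floor 90 mm from the turning axis, midway between its dividers; x, y, z axes are those of the tray (cells 0, 1, 2, 3 follow each other anticlockwise by quarter turns, cell0 on the tray's x axis). It turns with the tray
- nozzle_can_mid (a point): straight round canister, diameter 48 mm, 90 mm tall, white with a grey lid, with a grey cone-shaped nozzle 40 mm tall on top (130 mm in all); loose, about 0.2 kg, already stands in cell0 or cell1; point on its axis 45 mm above its underside, z axis up along it
- stocked_can_mid (a point): straight round canister, diameter 48 mm, 90 mm tall, white with a flat grey lid; loose, already stands in the other one of cell0 and cell1; point at its centre, 45 mm above its underside
- loose_can1_mid (a point): straight round canister, diameter 48 mm, 90 mm tall, white with a flat grey lid, about 0.2 kg, standing loose on the bench to the left of the caddy; point at its centre, 45 mm above its underside
- loose_can2_mid (a point): straight round canister, diameter 48 mm, 90 mm tall, white with a flat grey lid, about 0.2 kg, standing loose on the bench to the right of the caddy; point at its centre, 45 mm above its underside
- loose_can1: the left loose canister; origin at the centre of its underside
- loose_can2: the right loose canister; origin at the centre of its underside
- nozzle_can: the nozzle canister; origin at the centre of its underside
- stocked_can: the flat-lidded canister already in the tray; origin at the centre of its underside
- stop_box: bystander, loose yellow box with a round stop button, 70 x 110 x 74 mm; origin at the centre of its underside
- driver: bystander, screwdriver lying loose on the bench
- clamp_block: bystander, loose aluminium clamp block, 110 x 80 x 54 mm; origin at the centre of its underside
There are look-alikes about, which are no part of the job. Leave any purple or turquoise look-alike of the loose_can2 alone. Leave any purple look-alike of the nozzle_can alone.

How it is judged:
On the way, in this order (a step that is already met when the one before it is completed fails the run):
1. both loose canisters stand upright and released in the two empty cells, one each, with the nozzle canister not yet in line with the pointer ((((horizontal distance between loose_can1_mid and cell2 below 0.06 m and z of loose_can1_mid in the frame of cell2 between 0.04 and 0.052 m and angle between loose_can1_mid's own z axis and vertical below 0.12 rad) and (horizontal distance between loose_can2_mid and cell3 below 0.06 m and z of loose_can2_mid in the frame of cell3 between 0.04 and 0.052 m and angle between loose_can2_mid's own z axis and vertical below 0.12 rad)) or ((horizontal distance between loose_can1_mid and cell3 below 0.06 m and z of loose_can1_mid in the frame of cell3 between 0.04 and 0.052 m and angle between loose_can1_mid's own z axis and vertical below 0.12 rad) and (horizontal distance between loose_can2_mid and cell2 below 0.06 m and z of loose_can2_mid in the frame of cell2 between 0.04 and 0.052 m and angle between loose_can2_mid's own z axis and vertical below 0.12 rad))) and (((horizontal distance between nozzle_can_mid and cell0 below 0.06 m and z of nozzle_can_mid in the frame of cell0 between 0.04 and 0.052 m and angle between nozzle_can_mid's own z axis and vertical below 0.12 rad) and (horizontal distance between stocked_can_mid and cell1 below 0.06 m and z of stocked_can_mid in the frame of cell1 between 0.04 and 0.052 m and angle between stocked_can_mid's own z axis and vertical below 0.12 rad)) or ((horizontal distance between nozzle_can_mid and cell1 below 0.06 m and z of nozzle_can_mid in the frame of cell1 between 0.04 and 0.052 m and angle between nozzle_can_mid's own z axis and vertical below 0.12 rad) and (horizontal distance between stocked_can_mid and cell0 below 0.06 m and z of stocked_can_mid in the frame of cell0 between 0.04 and 0.052 m and angle between stocked_can_mid's own z axis and vertical below 0.12 rad))) and contact force between the fingers and loose_can1 below 0.05 N and contact force between the fingers and loose_can2 below 0.05 N and contact force between the fingers and nozzle_can below 0.05 N and contact force between the fingers and stocked_can below 0.05 N and not (y of nozzle_can_mid in the frame of base between -0.012 and 0.012 m and x of nozzle_can_mid in the frame of base above 0.03 m)), for 0.2 s.
2. the nozzle canister is in line with the pointer and the fingers pinch the handle bar, the caddy still (y of nozzle_can_mid in the frame of base between -0.012 and 0.012 m and x of nozzle_can_mid in the frame of base above 0.03 m and contact force between the fingers and caddy_c0 above 3 N and contact force between the fingers and caddy_c1 above 3 N and velocity of joint caddy between -0.05 and 0.05 rad/s), for 0.3 s.
At the end, for the whole second after the job is handed in: all four canisters upright (within 7 degrees), one on each cell floor; nozzle canister within 12 mm sideways of the line from turning axis to pointer post, on the post's side; fingers press both side faces of the handle bar with over 3 N each, touch no canister; caddy slower than 0.05 rad/s (all of step 2 and (((horizontal distance between loose_can1_mid and cell2 below 0.06 m and z of loose_can1_mid in the frame of cell2 between 0.04 and 0.052 m and angle between loose_can1_mid's own z axis and vertical below 0.12 rad) and (horizontal distance between loose_can2_mid and cell3 below 0.06 m and z of loose_can2_mid in the frame of cell3 between 0.04 and 0.052 m and angle between loose_can2_mid's own z axis and vertical below 0.12 rad)) or ((horizontal distance between loose_can1_mid and cell3 below 0.06 m and z of loose_can1_mid in the frame of cell3 between 0.04 and 0.052 m and angle between loose_can1_mid's own z axis and vertical below 0.12 rad) and (horizontal distance between loose_can2_mid and cell2 below 0.06 m and z of loose_can2_mid in the frame of cell2 between 0.04 and 0.052 m and angle between loose_can2_mid's own z axis and vertical below 0.12 rad))) and (((horizontal distance between nozzle_can_mid and cell0 below 0.06 m and z of nozzle_can_mid in the frame of cell0 between 0.04 and 0.052 m and angle between nozzle_can_mid's own z axis and vertical below 0.12 rad) and (horizontal distance between stocked_can_mid and cell1 below 0.06 m and z of stocked_can_mid in the frame of cell1 between 0.04 and 0.052 m and angle between stocked_can_mid's own z axis and vertical below 0.12 rad)) or ((horizontal distance between nozzle_can_mid and cell1 below 0.06 m and z of nozzle_can_mid in the frame of cell1 between 0.04 and 0.052 m and angle between nozzle_can_mid's own z axis and vertical below 0.12 rad) and (horizontal distance between stocked_can_mid and cell0 below 0.06 m and z of stocked_can_mid in the frame of cell0 between 0.04 and 0.052 m and angle between stocked_can_mid's own z axis and vertical below 0.12 rad))) and contact force between the fingers and loose_can1 below 0.05 N and contact force between the fingers and loose_can2 below 0.05 N and contact force between the fingers and nozzle_can below 0.05 N and contact force between the fingers and stocked_can below 0.05 N); the arm keeps its last pose, push and grip.
It fails at once if a canister is tipped over (beyond 45 degrees) (angle between any of loose_can1, loose_can2, nozzle_can, stocked_can's own z axis and vertical above 0.8 rad).
It fails at once if the stop box, screwdriver or clamp block is moved more than 30 mm (distance of any of stop_box, driver, clamp_block from where it was at the start of the episode above 0.03 m).
It also fails if it takes over 72 s, if anything falls off the work surface, if the arm or the gripper's body presses on something with over 40 N, if the wrist force passes 120 N, or if a joint passes its speed limit or range.

## Working session

There is one attempt and no reset: what is moved stays moved. The work goes in short steps, Python scripts to look and compute and a tool call to move; the robot and the scene stay as the last step left them, time stands still between calls to the robot, and variables do not carry over. Pictures are saved under pics/ and viewed, and the job is handed in when it is done.

Besides the shell and the picture viewer there is one more tool, called after "Request:" as name(argument=value, ...), one argument or row to a line, values as JSON. send_rows: Moves the arm, as the interface text tells. Its arguments: {"type":"object","properties":{"moves":{"type":"array"},"hand":{"type":"number"},"newtons":{"type":"number"}},"required":["moves"]}

```bash
mkdir -p pics; python3 - <<'E'
from bench import r
import cv2,pickle
o=r.get_obs();print({k:o[k] for k in('clock','tcp_pos','orientation','grip_width')},r.grasp_offset)
for n in('scene','side','wrist'):
    f=r.grab_frame(n);cv2.imwrite(f'pics/{n}0.png',f['img'][...,::-1]);pickle.dump(f,open(f'pics/{n}0.pkl','wb'));print(n,f['mtx'].tolist(),f['world_to_cam'].round(3).tolist(),[k for k in f])
E
```

```text
{'clock': 0.0, 'tcp_pos': array([0.18368619, 0.64892113, 0.23032025]), 'orientation': array([-4.31889434e-01, -3.11166592e+00,  2.86844576e-03]), 'grip_width': 0.0852035733266139} 0.0187
scene [[526.4575658582665, 0.0, 315.142739065611], [0.0, 526.4575658582665, 245.66720356974253], [0.0, 0.0, 1.0]] [[-0.14, 0.99, -0.01, 0.116], [-0.729, -0.096, 0.677, 0.306], [0.669, 0.102, 0.736, -1.623], [0.0, 0.0, 0.0, 1.0]] ['img', 'mtx', 'world_to_cam']
side [[486.1085616591393, 0.0, 314.0826239995458], [0.0, 486.1085616591393, 229.1988685845608], [0.0, 0.0, 1.0]] [[0.85, -0.527, 0.016, -0.439], [0.379, 0.633, 0.675, -0.241], [-0.366, -0.568, 0.737, -1.015], [0.0, 0.0, 0.0, 1.0]] ['img', 'mtx', 'world_to_cam']
wrist [[371.64829954431775, 0.0, 320.5635620493546], [0.0, 371.64829954431775, 244.4031073254441], [0.0, 0.0, 1.0]] [[0.273, 0.962, -0.002, -0.674], [-0.917, 0.259, -0.303, 0.039], [-0.291, 0.085, 0.953, -0.381], [0.0, 0.0, 0.0, 1.0]] ['img', 'mtx', 'world_to_cam']
```

View pics/scene0.png

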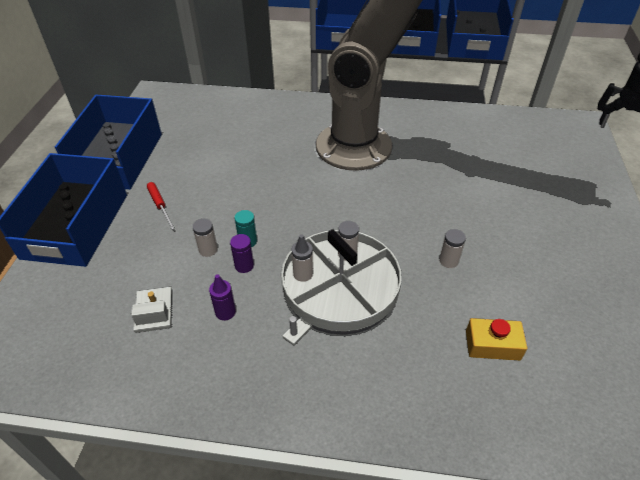

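View pics/side0.png

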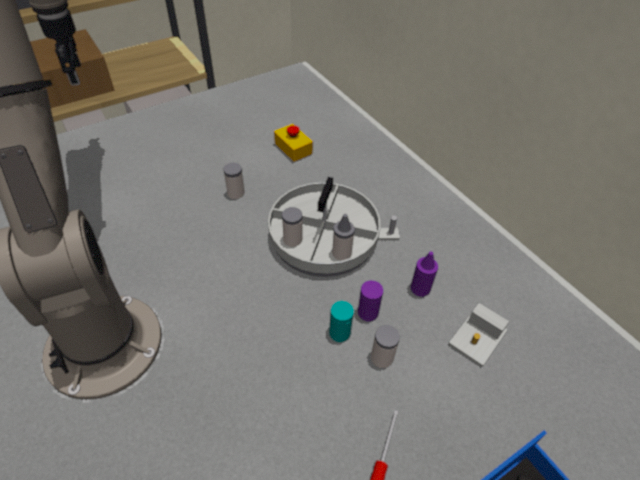

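View pics/wrist0.png

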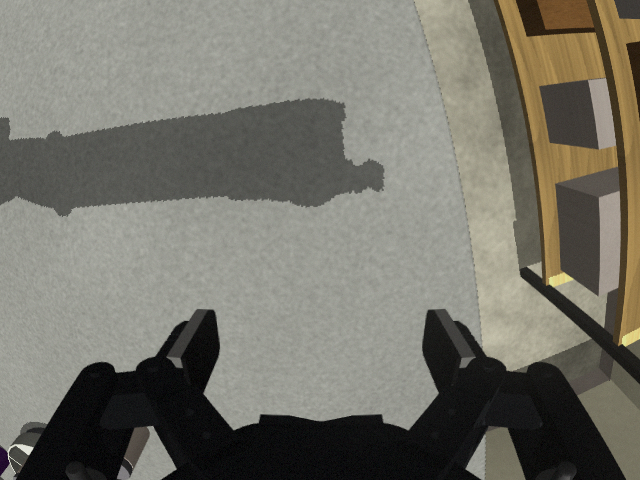

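The loose white cans are at scene px (452,248), the left one, and (205,238), the right one. The look-alikes are turquoise (245,230), purple (241,254) and the purple nozzle can (223,297). The nozzle can in the tray is at (302,260). I'll check these in enlarged crops.

```bash
python3 - <<'E'
import cv2,numpy as np
a=cv2.imread('pics/scene0.png');b=cv2.imread('pics/side0.png')
c=lambda im,x,y,w,h,s:cv2.resize(im[y:y+h,x:x+w],None,fx=s,fy=s,interpolation=cv2.INTER_CUBIC)
cv2.imwrite('pics/cropA.png',np.hstack([c(a,185,205,80,75,5),c(a,425,220,80,75,5)]))
cv2.imwrite('pics/cropB.png',c(a,275,210,135,140,4))
cv2.imwrite('pics/cropC.png',c(b,260,170,150,110,5))
cv2.imwrite('pics/cropD.png',np.hstack([c(b,355,310,60,70,6),c(b,210,150,60,70,6)]))
E
```

```text
(no output)
```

View pics/cropA.png

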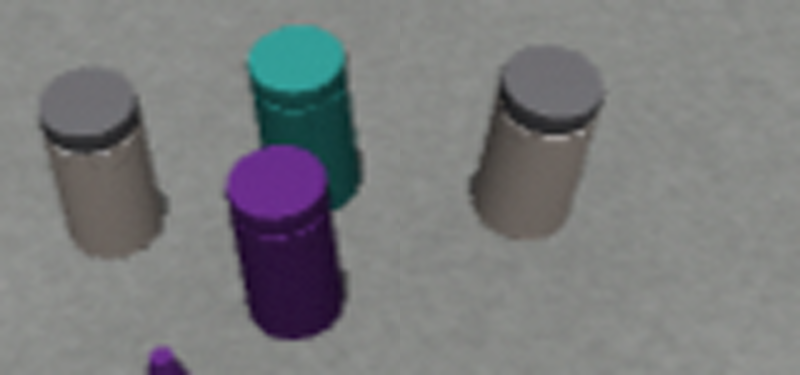

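View pics/cropB.png

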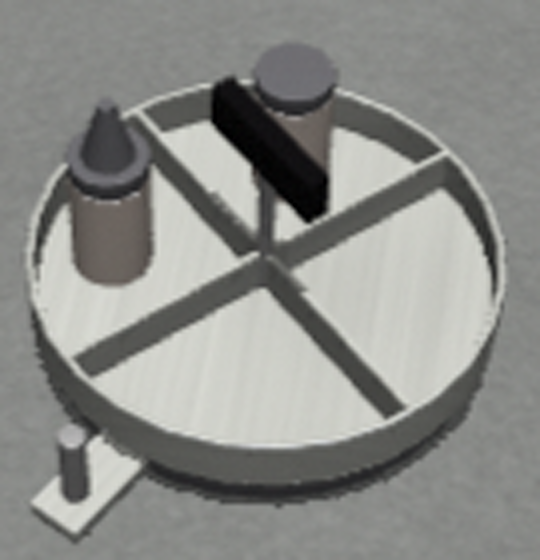

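View pics/cropC.png

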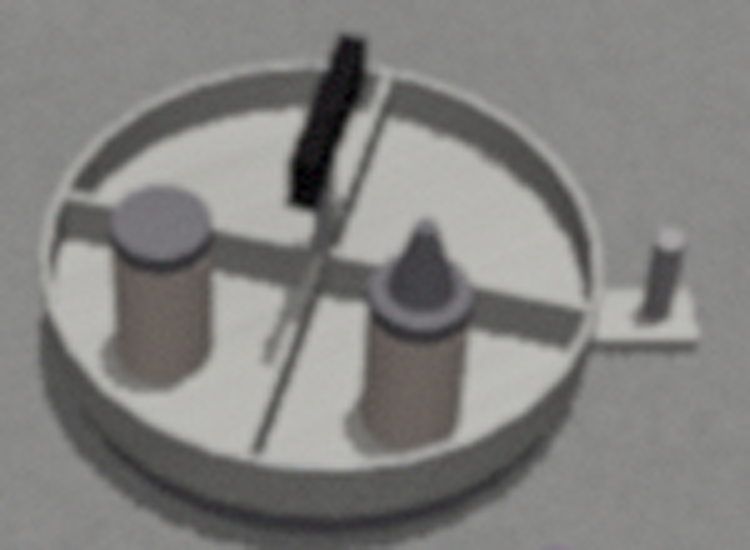

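View pics/cropD.png

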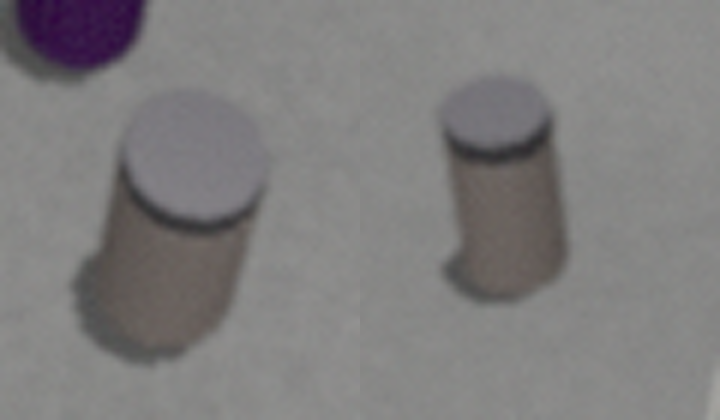

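```bash
cat > h.py <<'E'
import numpy as np,cv2,pickle
def ray(f,uv):
    K=f['mtx'];W=f['world_to_cam'];d=np.linalg.solve(K,[uv[0],uv[1],1.]);d=np.array([d[0],-d[1],-d[2]])
    R=W[:3,:3];return -R.T@W[:3,3],R.T@d
def onz(f,uv,z):
    c,d=ray(f,uv);return c+d*(z-c[2])/d[2]
def tri(fa,a,fb,b):
    A=[];B=[]
    for f,u in((fa,a),(fb,b)):
        c,d=ray(f,u);d=d/np.linalg.norm(d);P=np.eye(3)-np.outer(d,d);A.append(P);B.append(P@c)
    return np.linalg.solve(sum(A),sum(B))
E
python3 - <<'E'
from h import *
np.set_printoptions(precision=4,suppress=True)
S=pickle.load(open('pics/scene0.pkl','rb'));D=pickle.load(open('pics/side0.pkl','rb'))
B=lambda x,y:(x/4+275,y/4+210)
C=lambda x,y:(x/5+260,y/5+170)
for n,a,b,z in [('can1',(455.4,236.4),(232.8,168.8),.09),('can2',(202.6,225.4),(387.5,335.8),.09),('tip',B(105,100),C(427,222),.16),('stock',B(295,75),C(161,222),.12),('ptr',B(71,433),C(670,238),.067)
 ,('d-robot-right',B(137,112),C(75,198),.06),('d-left',B(448,152),C(388,75),.06),('d-far',B(400,410),C(590,308),.06),('d-r',B(85,365),C(258,450),.06)]:
    print(n,onz(S,a,z)[:2],onz(D,b,z)[:2],tri(S,a,D,b))
E
```

```text
can1 [0.4363 0.2784] [0.4344 0.2714] [0.4353 0.2775 0.0869]
can2 [ 0.4786 -0.3222] [ 0.478  -0.3274] [ 0.478  -0.3247  0.088 ]
tip [ 0.5451 -0.0686] [ 0.5502 -0.0695] [ 0.5484 -0.0694  0.1621]
stock [0.4734 0.0297] [0.4698 0.024 ] [0.4711 0.0285 0.1164]
ptr [ 0.7002 -0.0647] [ 0.7019 -0.0675] [ 0.7013 -0.066   0.0671]
d-robot-right [ 0.4583 -0.0658] [0.4699 0.1113] [ 0.4636 -0.0148  0.1267]
d-left [0.4665 0.1227] [0.6535 0.1069] [0.5879 0.0811 0.1502]
d-far [0.6573 0.1064] [ 0.6452 -0.0797] [0.6657 0.0408 0.0038]
d-r [ 0.6502 -0.0658] [ 0.4637 -0.072 ] [ 0.5326 -0.0465 -0.0488]
```

```bash
cat >> h.py <<'E'
from scipy.spatial.transform import Rotation as Ro
def plan(x,y,z,jaw=None):
    from bench import r
    o=r.get_obs();R=Ro.from_rotvec(o['orientation']).as_matrix()
    t=R.T@(np.array([x,y,z])-o['tcp_pos'])*1e3
    a=np.degrees(np.arctan2(R[1,1],R[0,1]));d=0
    if jaw is not None:
        d=(jaw-a+90)%180-90; d=-d
    print('clock',o['clock'],'tcp',o['tcp_pos'].round(4),'jaw',a.round(1),'F',np.round(o['contact_force'],1),'w',round(o['grip_width'],4),'q',np.round(o['joints'],2));print('shift mm',t.round(1),'turn',round(d,1),'or',round(d-180*np.sign(d),1))
E
python3 - <<'E'
from h import *
S=pickle.load(open('pics/scene0.pkl','rb'));D=pickle.load(open('pics/side0.pkl','rb'))
A=lambda x,y:(x/5+185,y/5+205)
print('turq',onz(S,A(297,60),.09),'purple',onz(S,A(277,183),.09), onz(D,(342,310),.09), onz(D,(371,290),.09))
plan(.4353,.2765,.20,-2)
E
```

```text
turq [ 0.43708969 -0.22873452  0.09      ] purple [ 0.51885571 -0.21904146  0.09      ] [ 0.43567156 -0.23330995  0.09      ] [ 0.51461614 -0.22397899  0.09      ]
clock 0.15 tcp [0.1837 0.6491 0.2306] jaw 74.2 F [ 0.5 -0.4 -0.4] w 0.0855 q [-1.4   0.48  0.02  1.56 -0.01  1.11 -0.08]
shift mm [-343.5 -289.9   31. ] turn 76.2 or -103.8
```

Request:
send_rows(
  moves=[-43,-36,4,9.5,-86,-72,8,19,-129,-109,12,28.5,-172,-145,16,38,-215,-181,20,47.5,-258,-217,24,57,-301,-254,28,66.5,-344,-290,31,76],
  hand=0,
)

```text
clock: 1.15
tcp_pos: [0.4364, 0.2751, 0.2002]
orientation: [-2.262, -2.18, -0.0]
contact_force: [0.5, -0.2, 0.5]
grip_width: 0.0856
```

```bash
python3 - <<'E'
from h import *
from bench import r
f=r.grab_frame('wrist');cv2.imwrite('pics/wrist1.png',f['img'][...,::-1]);pickle.dump(f,open('pics/wrist1.pkl','wb'))
plan(.4353,.2765,.046,-2)
E
```

```text
clock 1.2 tcp [0.4407 0.2672 0.2002] jaw -3.0 F [ 3.3 -5.8  0.5] w 0.0854 q [-1.03  0.26  0.43  1.99 -0.13  0.92 -0.59]
shift mm [  9.5  -6.2 154.1] turn -1.0 or 179.0
```

View pics/wrist1.png

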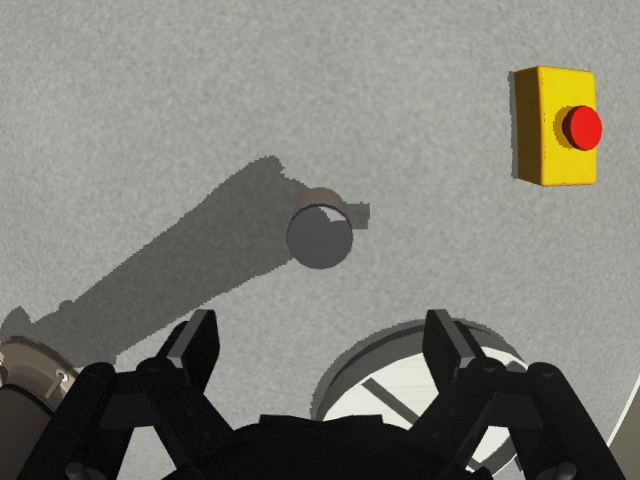

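The wrist view shows the can1 lid at about (320,237), centred between the pads. The arm is still settling after the fast move.

```bash
cat >> h.py <<'E'
def rayf(f,uv):
    K=f['mtx'];x=(uv[0]-K[0,2])/K[0,0];y=(uv[1]-K[1,2])/K[1,1];th=np.hypot(x,y);s=np.sin(th)/max(th,1e-9)
    d=np.array([x*s,-y*s,-np.cos(th)]);W=f['world_to_cam'];R=W[:3,:3];return -R.T@W[:3,3],R.T@d
def onzf(f,uv,z):
    c,d=rayf(f,uv);return (c+d*(z-c[2])/d[2]).round(4)
E
python3 - <<'E'
from h import *
f=pickle.load(open('pics/wrist1.pkl','rb'))
print(onzf(f,(320,237),.09), 'stopbox btn',onzf(f,(583,128),.074),onz(pickle.load(open('pics/scene0.pkl','rb')),(500,328),.074))
for u in ((287,237),(353,237)): print(onzf(f,u,.09))
E
```

```text
[0.4363 0.2779 0.09  ] stopbox btn [0.6634 0.3629 0.074 ] [0.67199354 0.36257473 0.074     ]
[0.4128 0.2788 0.09  ]
[0.4598 0.2771 0.09  ]
```

Request:
send_rows(
  moves=[0,0,0,0,0,0,0,0],
)

```text
clock: 1.45
tcp_pos: [0.4351, 0.2779, 0.2002]
orientation: [-2.253, -2.189, 0.0]
contact_force: [-1.1, 0.6, -0.8]
grip_width: 0.0855
```

```bash
python3 - <<'E'
from h import *
plan(.4353,.2765,.046,-2)
E
```

```text
clock 1.45 tcp [0.4351 0.2779 0.2002] jaw -1.7 F [-1.1  0.6 -0.8] w 0.0855 q [-1.04  0.26  0.42  1.99 -0.13  0.92 -0.58]
shift mm [ -1.4   0.3 154.2] turn 0.3 or -179.7
```

Wrist gives can1 at (0.436, 0.278) with a lid width of 47 mm, which matches. Descending.

Request:
send_rows(
  moves=[0,0,30,0,0,0,60,0,0,0,90,0,0,0,115,0,0,0,135,0,0,0,148,0,0,0,154,0,0,0,154,0],
)

```text
clock: 2.45
tcp_pos: [0.4357, 0.2772, 0.0463]
orientation: [-2.255, -2.187, 0.0]
contact_force: [-0.0, -0.1, -1.0]
grip_width: 0.0855
```

Request:
send_rows(
  moves=[0,0,0,0,0,0,0,0,0,0,0,0,0,0,0,0,0,0,0,0,0,0,0,0],
  hand=1,
  newtons=35,
)

```text
clock: 3.2
tcp_pos: [0.4361, 0.277, 0.0469]
orientation: [-2.256, -2.186, -0.001]
contact_force: [-1.4, -0.8, 6.3]
grip_width: 0.0471
```

Request:
send_rows(
  moves=[0,0,-10,0,0,0,-30,0,0,0,-60,0,0,0,-90,0,0,0,-120,0,0,0,-150,0,0,0,-185,0,0,0,-185,0],
)

```text
clock: 4.2
tcp_pos: [0.4371, 0.2774, 0.2339]
orientation: [-2.256, -2.186, -0.008]
contact_force: [0.7, -0.8, -2.7]
grip_width: 0.0473
```

```bash
python3 - <<'E'
from h import *
from bench import r
f=r.grab_frame('wrist');cv2.imwrite('pics/wrist2.png',f['img'][...,::-1]);pickle.dump(f,open('pics/wrist2.pkl','wb'))
f=r.grab_frame('scene');cv2.imwrite('pics/scene2.png',f['img'][...,::-1]);pickle.dump(f,open('pics/scene2.pkl','wb'))
plan(.561,.113,.23,-2)
E
```

```text
clock 4.3 tcp [0.4353 0.2765 0.231 ] jaw -1.8 F [-0.1  0.6 -3.2] w 0.0473 q [-1.06  0.22  0.44  1.96 -0.11  0.99 -0.6 ]
shift mm [-159.4  130.8    0.9] turn 0.2 or -179.8
```

View pics/wrist2.png

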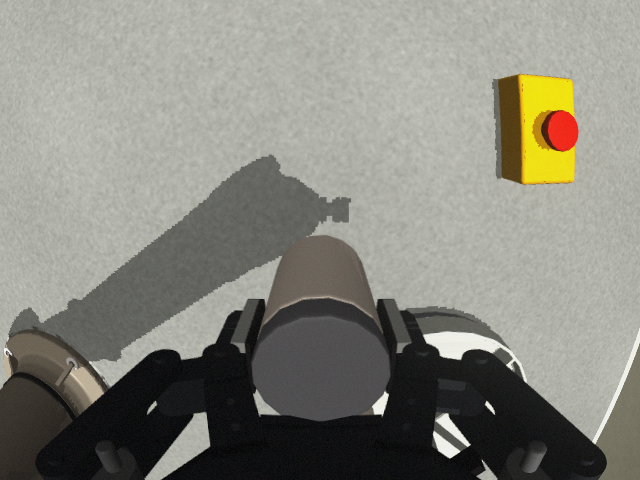

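View pics/scene2.png

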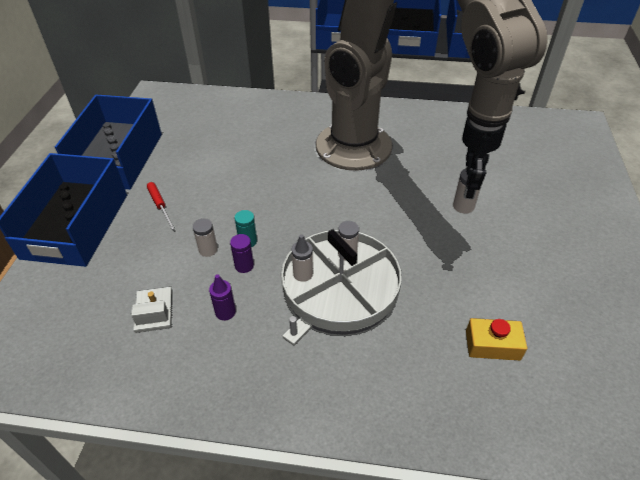

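Can1 is held, with its lid at (320,360) between the pads. Moving it over cell3.

Request:
send_rows(
  moves=[-12,10,0,0,-36,30,0,0,-66,54,0,0,-98,80,0,0,-126,104,0,0,-146,120,0,0,-158,130,0,0,-160,131,0,0],
)

```text
clock: 5.3
tcp_pos: [0.5619, 0.1113, 0.2306]
orientation: [2.258, 2.184, -0.002]
contact_force: [0.4, 0.4, -2.1]
grip_width: 0.0475
```

```bash
python3 - <<'E'
from h import *
from bench import r
for n in('wrist','scene','side'):
    f=r.grab_frame(n);cv2.imwrite(f'pics/{n}3.png',f['img'][...,::-1]);pickle.dump(f,open(f'pics/{n}3.pkl','wb'))
plan(.561,.114,.078,-2)
E
```

```text
clock 5.45 tcp [0.5611 0.1137 0.2309] jaw -1.7 F [ 0.3  0.7 -1.6] w 0.0471 q [-0.73  0.34  0.53  1.83 -0.2   1.02 -0.15]
shift mm [  0.3   0.  152.9] turn 0.3 or -179.7
```

View pics/wrist3.png

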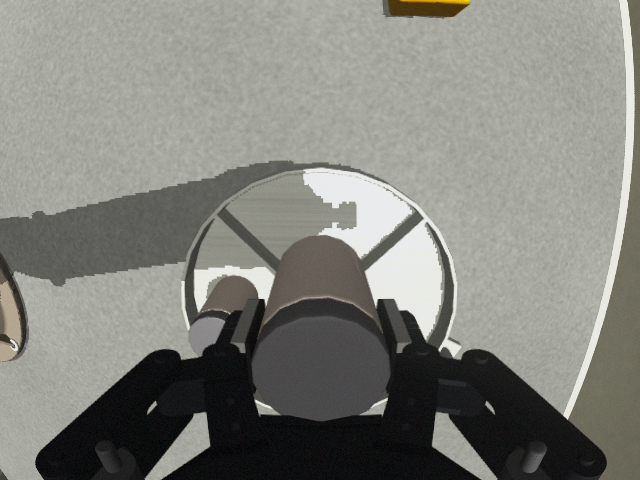

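View pics/side3.png

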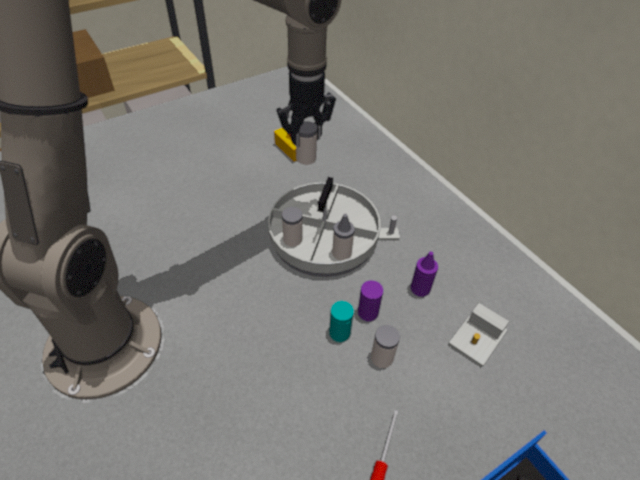

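The wrist view shows the divider ends of cell3 at (218,208) and (417,210), with the can between them. Checking the cell position from these.

```bash
python3 - <<'E'
from h import *
f=pickle.load(open('pics/wrist3.pkl','rb'))
for u in((218,208),(417,210),(320,169),(186,290),(452,290)):print(u,onzf(f,u,.06))
E
```

```text
(218, 208) [0.4717 0.126  0.06  ]
(417, 210) [0.6471 0.1181 0.06  ]
(320, 169) [0.5629 0.1558 0.06  ]
(186, 290) [0.4288 0.0471 0.06  ]
(452, 290) [0.6867 0.0386 0.06  ]
```

Request:
send_rows(
  moves=[0,0,25,0,0,0,55,0,0,0,85,0,0,0,112,0,0,0,132,0,0,0,145,0,0,0,151,0,0,0,153,0],
)

```text
clock: 6.45
tcp_pos: [0.5619, 0.1131, 0.0785]
orientation: [2.256, 2.187, 0.001]
contact_force: [0.6, 0.5, -2.2]
grip_width: 0.0471
```

Request:
send_rows(
  moves=[0,0,0,0,0,0,1,0,0,0,2,0,0,0,2,0],
)

```text
clock: 6.95
tcp_pos: [0.5624, 0.1127, 0.077]
orientation: [2.256, 2.185, 0.002]
contact_force: [-0.4, 1.0, 3.4]
grip_width: 0.0475
```

Contact with the floor. Releasing and lifting.

Request:
send_rows(
  moves=[0,0,0,0,0,0,0,0,0,0,0,0,0,0,0,0],
  hand=0,
)

```text
clock: 7.45
tcp_pos: [0.5617, 0.1127, 0.0762]
orientation: [-2.256, -2.186, 0.0]
contact_force: [-0.1, -0.5, -0.3]
grip_width: 0.0854
```

Request:
send_rows(
  moves=[0,0,-8,0,0,0,-25,0,0,0,-50,0,0,0,-85,0,0,0,-120,0,0,0,-150,0,0,0,-150,0],
)

```text
clock: 8.32
tcp_pos: [0.5635, 0.1128, 0.23]
orientation: [2.255, 2.184, 0.009]
contact_force: [0.2, 0.5, 0.1]
grip_width: 0.0852
```

```bash
python3 - <<'E'
from h import *
from bench import r
f=r.grab_frame('wrist');cv2.imwrite('pics/wrist4.png',f['img'][...,::-1]);pickle.dump(f,open('pics/wrist4.pkl','wb'))
plan(.479,-.3225,.23,-45)
plan(.479,-.3225,.23,-90)
plan(.479,-.3225,.23,-2)
E
```

```text
clock 8.375 tcp [0.5624 0.1128 0.2282] jaw -1.8 F [-0.6  0.7 -0.4] w 0.0857 q [-0.73  0.34  0.54  1.84 -0.2   1.02 -0.14]
shift mm [-437.7  -69.6   -2.7] turn 43.2 or -136.8
clock 8.375 tcp [0.5624 0.1128 0.2282] jaw -1.8 F [-0.6  0.7 -0.4] w 0.0857 q [-0.73  0.34  0.54  1.84 -0.2   1.02 -0.14]
shift mm [-437.7  -69.6   -2.7] turn 88.2 or -91.8
clock 8.375 tcp [0.5624 0.1128 0.2282] jaw -1.8 F [-0.6  0.7 -0.4] w 0.0857 q [-0.73  0.34  0.54  1.84 -0.2   1.02 -0.14]
shift mm [-437.7  -69.6   -2.7] turn 0.2 or -179.8
```

View pics/wrist4.png

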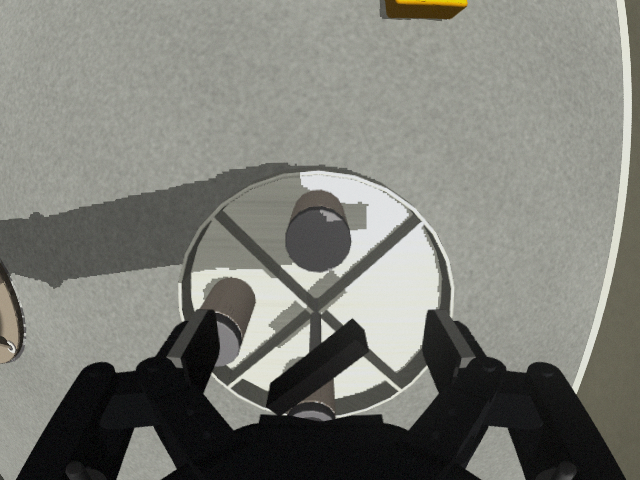

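Can1 stands upright in cell3, lid at (318,238). Moving on to can2.

Request:
send_rows(
  moves=[-15,-2,-5,0,-50,-8,-5,0,-100,-16,-5,0,-155,-25,-5,0,-210,-33,-5,0,-265,-42,-5,0,-315,-50,-5,0,-360,-57,-5,0],
)

```text
clock: 9.38
tcp_pos: [0.4913, -0.248, 0.2308]
orientation: [-2.257, -2.183, 0.002]
contact_force: [-0.2, 1.0, -0.7]
grip_width: 0.0853
```

Request:
send_rows(
  moves=[-38,-6,0,0,-62,-10,0,0,-76,-12,0,0,-78,-13,0,0,-78,-13,0,0],
)

```text
clock: 10.0
tcp_pos: [0.4781, -0.3219, 0.231]
orientation: [-2.255, -2.187, -0.0]
contact_force: [0.2, 0.2, 0.0]
grip_width: 0.0856
```

```bash
python3 - <<'E'
from h import *
from bench import r
f=r.grab_frame('wrist');cv2.imwrite('pics/wrist5.png',f['img'][...,::-1]);pickle.dump(f,open('pics/wrist5.pkl','wb'))
plan(.479,-.3225,.046,-2)
E
```

```text
clock 10.05 tcp [ 0.4783 -0.3217  0.2311] jaw -1.7 F [0.7 0.5 0.7] w 0.0853 q [-0.05  0.37  0.68  1.83 -0.27  1.04  0.71]
shift mm [ -1.    0.8 185.1] turn 0.3 or -179.7
```

View pics/wrist5.png

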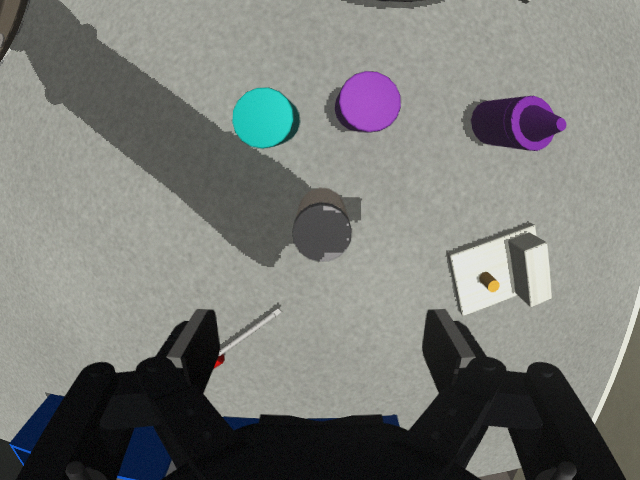

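In the wrist view the grey-lidded can2 is at (322,231). Turquoise (265,118), purple (369,101) and the purple nozzle can (520,123) are clear of it. The screwdriver tip is at (280,308).

```bash
python3 - <<'E'
from h import *
f=pickle.load(open('pics/wrist5.pkl','rb'))
for u,z in(((322,231),.09),((280,308),.0),((452,255),.02),((265,118),.09),((369,101),.09)):print(u,onzf(f,u,z))
E
```

```text
(322, 231) [ 0.4792 -0.3232  0.09  ]
(280, 308) [ 0.4285 -0.4371  0.    ]
(452, 255) [ 0.615  -0.3726  0.02  ]
(265, 118) [ 0.439 -0.233  0.09 ]
(369, 101) [ 0.5177 -0.2225  0.09  ]
```

Request:
send_rows(
  moves=[-1,1,30,0,-1,1,65,0,-1,1,100,0,-1,1,132,0,-1,1,158,0,-1,1,175,0,-1,1,184,0,-1,1,185,0],
)

```text
clock: 11.05
tcp_pos: [0.4792, -0.3237, 0.0463]
orientation: [-2.256, -2.187, -0.0]
contact_force: [-1.0, -0.6, -0.3]
grip_width: 0.0855
```

Request:
send_rows(
  moves=[0,0,0,0,0,0,0,0,0,0,0,0,0,0,0,0,0,0,0,0,0,0,0,0],
  hand=1,
  newtons=35,
)

```text
clock: 11.8
tcp_pos: [0.4794, -0.3242, 0.0471]
orientation: [2.255, 2.185, 0.001]
contact_force: [-1.1, 0.1, 6.3]
grip_width: 0.0471
```

Request:
send_rows(
  moves=[0,0,-10,0,0,0,-35,0,0,0,-65,0,0,0,-100,0,0,0,-140,0,0,0,-175,0,0,0,-205,0,0,0,-205,0],
)

```text
clock: 12.8
tcp_pos: [0.4798, -0.3247, 0.2536]
orientation: [2.253, 2.183, 0.003]
contact_force: [-1.0, 0.0, -1.9]
grip_width: 0.0474
```

```bash
python3 - <<'E'
from h import *
plan(.651,.018,.25,88)
E
```

```text
clock 12.8 tcp [ 0.4798 -0.3247  0.2536] jaw -1.8 F [-1.   0.  -1.9] w 0.0474 q [-0.06  0.35  0.71  1.8  -0.26  1.08  0.7 ]
shift mm [348.  160.3   3.8] turn -89.8 or 90.2
```

Request:
send_rows(
  moves=[12,6,0,-6,40,19,0,-15,80,37,0,-24,125,58,0,-33,170,79,0,-42,215,99,0,-51,260,120,0,-60,295,136,0,-69],
)

```text
clock: 13.8
tcp_pos: [0.6239, -0.0306, 0.2494]
orientation: [-0.61, -3.079, -0.0]
contact_force: [0.9, -0.8, -1.5]
grip_width: 0.0475
```

```bash
python3 - <<'E'
from h import *
plan(.651,.018,.25,88)
E
```

```text
clock 13.8 tcp [ 0.6239 -0.0306  0.2494] jaw 67.6 F [ 0.9 -0.8 -1.5] w 0.0475 q [-0.31  0.39  0.35  1.68 -0.15  1.1   1.26]
shift mm [-6.5 55.3 -0.6] turn -20.4 or 159.6
```

Request:
send_rows(
  moves=[-2,22,0,-8,-5,42,0,-16,-6,52,0,-20,-6,55,0,-20,-6,55,0,-20],
)

```text
clock: 14.42
tcp_pos: [0.6504, 0.0147, 0.2503]
orientation: [-0.079, -3.139, 0.001]
contact_force: [0.1, 0.0, -1.5]
grip_width: 0.0474
```

```bash
python3 - <<'E'
from h import *
from bench import r
for n in('wrist','scene'):
    f=r.grab_frame(n);cv2.imwrite(f'pics/{n}6.png',f['img'][...,::-1]);pickle.dump(f,open(f'pics/{n}6.pkl','wb'))
plan(.651,.018,.0785,88)
E
```

```text
clock 14.525 tcp [0.6506 0.0143 0.2509] jaw 87.1 F [ 0.2  0.1 -0.9] w 0.0475 q [-0.31  0.43  0.26  1.61 -0.12  1.12  1.5 ]
shift mm [ -0.4   3.8 172.4] turn -0.9 or 179.1
```

View pics/wrist6.png

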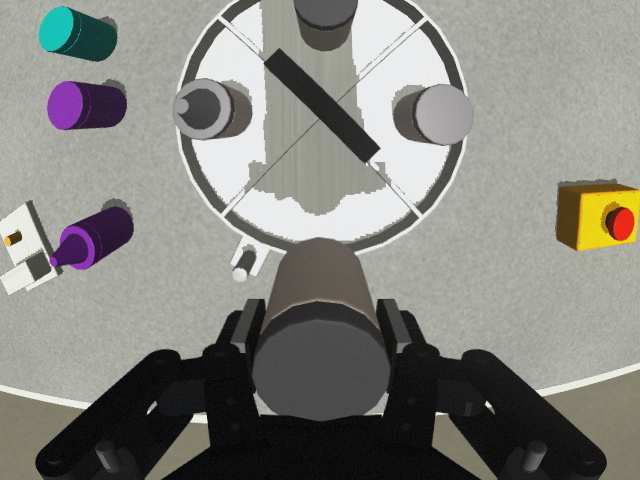

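View pics/scene6.png

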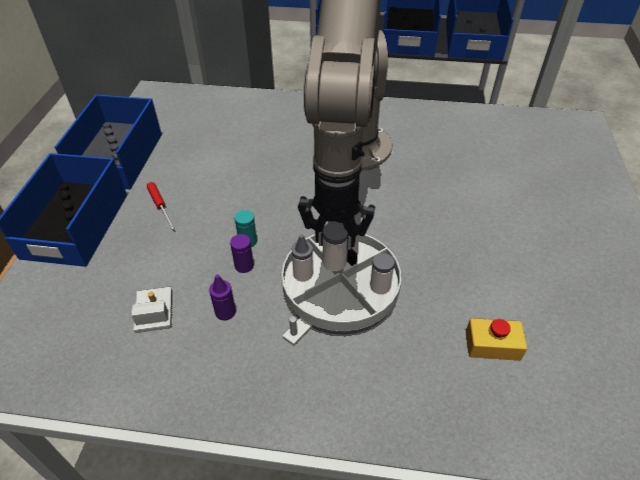

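This wrist view gives good geometry: divider ends at (219,15), (428,17), (222,216), (423,216); nozzle tip (181,107); pointer top (238,275).

```bash
python3 - <<'E'
from h import *
f=pickle.load(open('pics/wrist6.pkl','rb'))
E=[onzf(f,u,.06) for u in((219,15),(428,17),(423,216),(222,216))];c=np.mean(E,0);print(E,c)
for e in E: print(np.degrees(np.arctan2(*(e-c)[1::-1])).round(1),np.linalg.norm(e-c).round(4))
for n,u,z in(('tip',(181,107),.16),('ptr',(239,275),.067),('bar',(322,105),.16),('bar a',(271,58),.16),('bar b',(372,153),.16),('can1',(444,115),.12)):
    p=onzf(f,u,z);print(n,p,np.degrees(np.arctan2(*(p-c)[1::-1])).round(1),np.linalg.norm((p-c)[:2]).round(4))
E
```

```text
[array([ 0.4563, -0.0674,  0.06  ]), array([0.4674, 0.1218, 0.06  ]), array([0.6554, 0.1113, 0.06  ]), array([ 0.6458, -0.078 ,  0.06  ])] [0.556225 0.021925 0.06    ]
-138.2 0.134
131.6 0.1337
42.0 0.1335
-48.1 0.1342
tip [ 0.5498 -0.07    0.16  ] -94.0 0.0921
ptr [ 0.7032 -0.0666  0.067 ] -31.1 0.1716
bar [0.5573 0.0205 0.16  ] -53.0 0.0018
bar a [ 0.525  -0.0093  0.16  ] -135.0 0.0442
bar b [0.5887 0.0503 0.16  ] 41.1 0.0431
can1 [0.5631 0.1116 0.12  ] 85.6 0.0899
```

Fit: centre (0.5565, 0.0215), bar along about 42°, pointer at -31° (r 0.17). All consistent with the given sizes. Lowering can2.

Request:
send_rows(
  moves=[0,2,28,0,0,2,60,0,0,2,95,0,0,2,125,0,0,2,148,0,0,2,163,0,0,2,170,0,0,2,172,0],
)

```text
clock: 15.52
tcp_pos: [0.6514, 0.017, 0.0795]
orientation: [0.077, 3.14, 0.0]
contact_force: [0.6, -1.1, -1.2]
grip_width: 0.0472
```

Request:
send_rows(
  moves=[0,0,0,0,0,0,1,0,0,0,2,0,0,0,2,0],
)

```text
clock: 16.02
tcp_pos: [0.6511, 0.0171, 0.0774]
orientation: [0.077, 3.141, 0.0]
contact_force: [0.2, 0.1, -1.9]
grip_width: 0.0472
```

Request:
send_rows(
  moves=[0,0,1,0,0,0,1,0],
)

```text
clock: 16.27
tcp_pos: [0.6513, 0.0171, 0.0771]
orientation: [0.077, 3.14, 0.0]
contact_force: [-2.0, -0.7, 4.7]
grip_width: 0.0474
```

Request:
send_rows(
  moves=[0,0,0,0,0,0,0,0,0,0,0,0,0,0,0,0],
  hand=0,
)

```text
clock: 16.77
tcp_pos: [0.6511, 0.0171, 0.0762]
orientation: [-0.077, -3.141, -0.0]
contact_force: [0.1, 0.3, -0.3]
grip_width: 0.0853
```

Request:
send_rows(
  moves=[0,0,-8,0,0,0,-25,0,0,0,-50,0,0,0,-85,0,0,0,-120,0,0,0,-155,0,0,0,-180,0,0,0,-180,0],
)

```text
clock: 17.77
tcp_pos: [0.6526, 0.0169, 0.26]
orientation: [0.077, 3.135, 0.002]
contact_force: [0.2, -0.0, -0.4]
grip_width: 0.0855
```

```bash
python3 - <<'E'
from h import *
from bench import r
for n in('wrist','scene'):
    f=r.grab_frame(n);cv2.imwrite(f'pics/{n}7.png',f['img'][...,::-1]);pickle.dump(f,open(f'pics/{n}7.pkl','wb'))
plan(.5565,.0213,.25,132)
E
```

```text
clock 17.875 tcp [0.6509 0.0171 0.2565] jaw 87.2 F [ 0.9  0.6 -1.3] w 0.0852 q [-0.31  0.42  0.26  1.6  -0.12  1.13  1.5 ]
shift mm [94.5 -0.4  6.5] turn -44.8 or 135.2
```

View pics/wrist7.png

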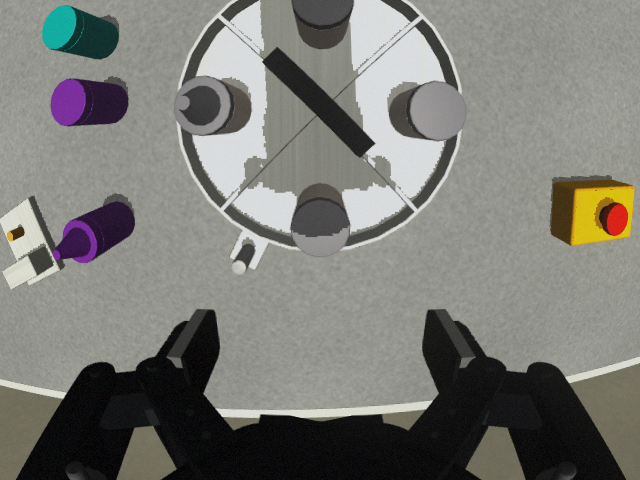

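View pics/scene7.png

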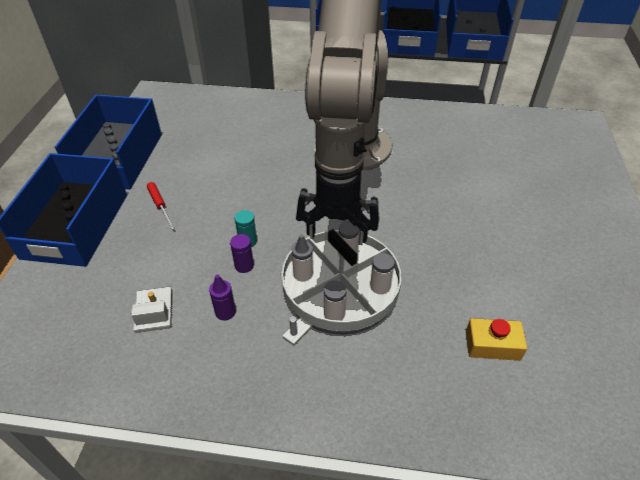

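Four cans are upright in the tray. Turning tool by +135° rather than -45°, so that joint 7 has range left for the turning, then going over the bar.

Request:
send_rows(
  moves=[5,0,0,8,15,0,0,18,28,0,0,28,42,0,0,38,56,0,0,48,70,0,0,58,84,0,0,68,94,0,0,78],
)

```text
clock: 18.88
tcp_pos: [0.5557, 0.0217, 0.255]
orientation: [-2.042, -2.385, 0.003]
contact_force: [0.4, -1.2, 0.7]
grip_width: 0.0854
```

Request:
send_rows(
  moves=[0,0,0,10,0,0,0,20,0,0,0,30,0,0,0,40,0,0,0,50,0,0,0,57,0,0,0,57,0,0,0,57],
)

```text
clock: 19.88
tcp_pos: [0.5568, 0.0217, 0.2558]
orientation: [-2.93, -1.134, 0.002]
contact_force: [-0.6, -0.4, 0.1]
grip_width: 0.085
```

```bash
python3 - <<'E'
from h import *
from bench import r
f=r.grab_frame('wrist');cv2.imwrite('pics/wrist8.png',f['img'][...,::-1]);pickle.dump(f,open('pics/wrist8.pkl','wb'))
plan(.5565,.0213,.126,132)
E
```

```text
clock 19.925 tcp [0.557  0.0216 0.2559] jaw -47.7 F [-0.1 -0.8 -0.1] w 0.0856 q [-0.74  0.31  0.74  1.85 -0.24  1.07 -0.74]
shift mm [ -0.5  -0.  129.9] turn 0.3 or -179.7
```

View pics/wrist8.png

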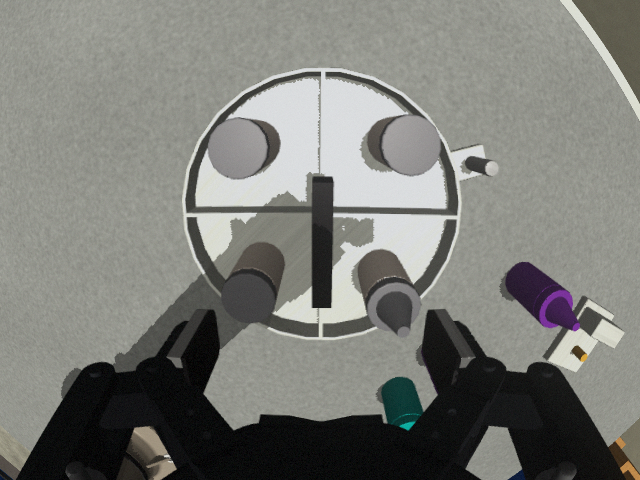

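The bar runs straight up the image at x≈321 (rows 180–305), aligned between the pads. Descending and gripping.

Request:
send_rows(
  moves=[0,0,22,0,0,0,48,0,0,0,75,0,0,0,98,0,0,0,114,0,0,0,125,0,0,0,129,0,0,0,129,0],
)

```text
clock: 20.92
tcp_pos: [0.5575, 0.0216, 0.1275]
orientation: [2.931, 1.131, 0.001]
contact_force: [0.5, -0.4, -0.6]
grip_width: 0.0852
```

Request:
send_rows(
  moves=[0,0,0,0,0,0,0,0,0,0,0,0,0,0,0,0,0,0,0,0,0,0,0,0,0,0,0,0,0,0,0,0],
  hand=1,
  newtons=40,
)

```text
clock: 21.92
tcp_pos: [0.5576, 0.0214, 0.1276]
orientation: [2.931, 1.13, 0.001]
contact_force: [2.0, -3.0, 2.1]
grip_width: 0.0136
```

```bash
python3 - <<'E'
from h import *
from bench import r
f=r.grab_frame('wrist');cv2.imwrite('pics/wrist9.png',f['img'][...,::-1]);pickle.dump(f,open('pics/wrist9.pkl','wb'))
plan(.5565,.0213,.126,195)
E
```

```text
clock 21.975 tcp [0.5576 0.0214 0.1276] jaw -47.8 F [ 3.1 -1.8  2.6] w 0.0135 q [-0.65  0.48  0.65  1.97 -0.39  0.82 -0.62]
shift mm [-0.9 -0.7  1.6] turn -62.8 or 117.2
```

View pics/wrist9.png

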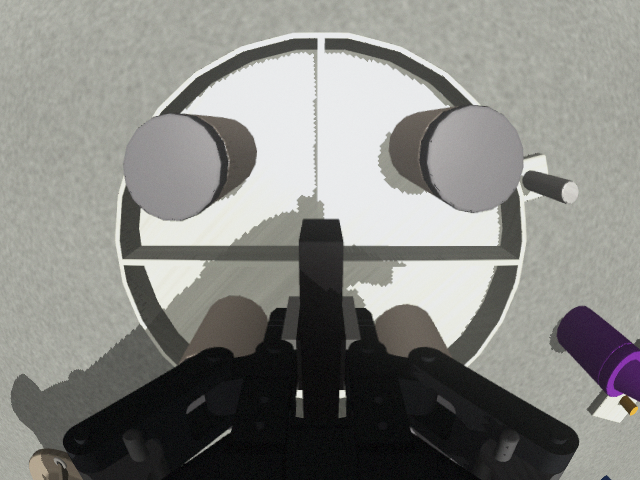

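The bar is gripped at 13.5 mm width. Turning gently, about 63° anticlockwise, which is negative about the tool z.

Request:
send_rows(
  moves=[0,0,0,-1,0,0,0,-3,0,0,0,-6,0,0,0,-10,0,0,0,-15,0,0,0,-20,0,0,0,-25,0,0,0,-30],
)

```text
clock: 22.98
tcp_pos: [0.557, 0.0217, 0.1275]
orientation: [-2.534, -1.856, 0.0]
contact_force: [0.7, -2.1, 5.9]
grip_width: 0.0135
```

Request:
send_rows(
  moves=[0,0,0,-5,0,0,0,-10,0,0,0,-15,0,0,0,-20,0,0,0,-24,0,0,0,-27,0,0,0,-29,0,0,0,-30],
)

```text
clock: 23.98
tcp_pos: [0.5563, 0.0218, 0.1275]
orientation: [-1.969, -2.446, 0.001]
contact_force: [-2.8, -1.0, 8.5]
grip_width: 0.0136
```

Request:
send_rows(
  moves=[0,0,0,0,0,0,0,0,0,0,0,0],
)

```text
clock: 24.35
tcp_pos: [0.5563, 0.0218, 0.1275]
orientation: [-1.97, -2.445, 0.001]
contact_force: [-1.4, -1.8, 7.0]
grip_width: 0.013
```

```bash
python3 - <<'E'
from h import *
from bench import r
for n in('wrist','scene','side'):
    f=r.grab_frame(n);cv2.imwrite(f'pics/{n}10.png',f['img'][...,::-1]);pickle.dump(f,open(f'pics/{n}10.pkl','wb'))
plan(.5565,.0213,.126,195)
c=lambda im,x,y,w,h,s:cv2.resize(im[y:y+h,x:x+w],None,fx=s,fy=s,interpolation=cv2.INTER_CUBIC)
cv2.imwrite('pics/crop10s.png',c(cv2.imread('pics/scene10.png'),265,205,145,145,4))
cv2.imwrite('pics/crop10d.png',c(cv2.imread('pics/side10.png'),255,150,160,120,5))
E
```

```text
clock 24.5 tcp [0.5563 0.0218 0.1275] jaw 12.3 F [-1.9 -1.6  8.2] w 0.0137 q [-0.45  0.43  0.38  1.95 -0.22  0.8   0.26]
shift mm [-0.5  0.1  1.5] turn -2.7 or 177.3
```

View pics/wrist10.png

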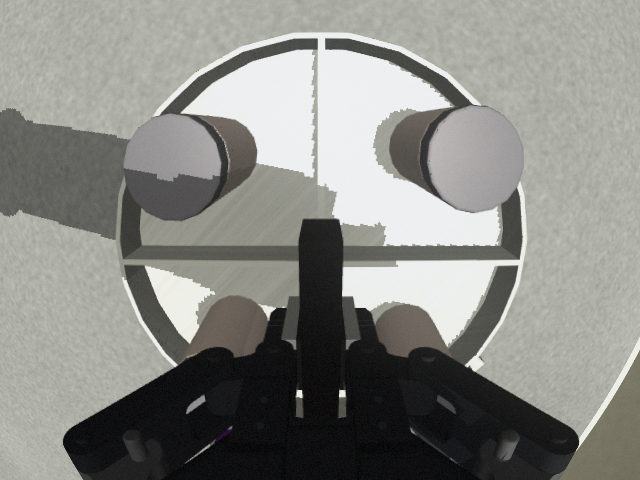

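View pics/crop10s.png

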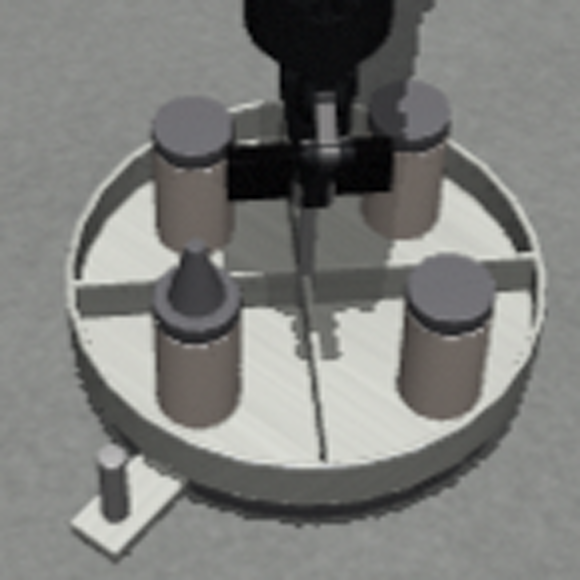

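View pics/crop10d.png

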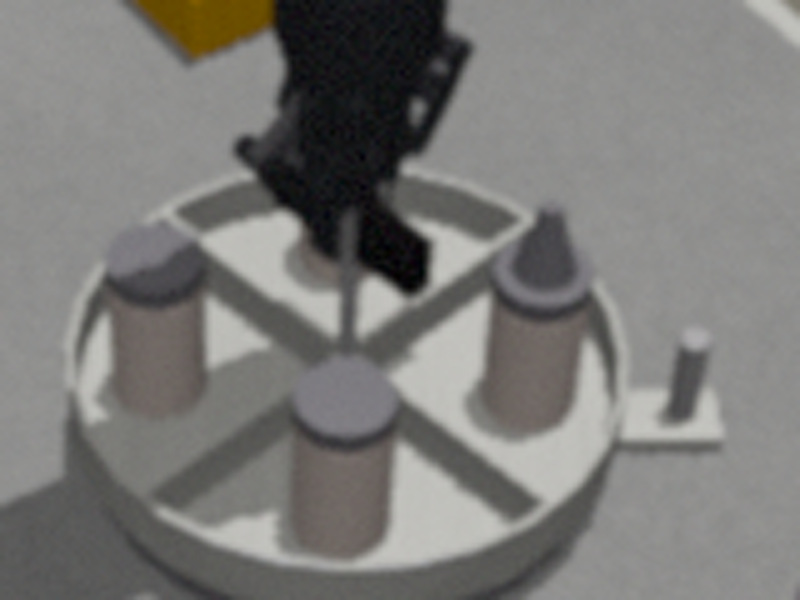

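Tip is at scene crop (194,243) and side crop (550,208); pointer top at (111,455) and (695,338). The far divider runs to (325,460). Measuring each against that camera's own centre.

```bash
python3 - <<'E'
from h import *
S=pickle.load(open('pics/scene10.pkl','rb'));D=pickle.load(open('pics/side10.pkl','rb'))
a=lambda x,y:(x/4+265,y/4+205);b=lambda x,y:(x/5+255,y/5+150)
def rep(n,t,p,c,lid):
    t=t[:2];p=p[:2];c=np.array(c);e=(p-c)/np.linalg.norm(p-c)
    for q in(t,lid[:2]):
        v=q-c;print(n,q.round(4),'ptr',p.round(4),'along',(v@e).round(4),'side',(e[0]*v[1]-e[1]*v[0]).round(4))
rep('scene',onz(S,a(194,243),.16),onz(S,a(111,455),.067),(.558,.0244),onz(S,a(197,302),.12))
rep('side',onz(D,b(550,208),.16),onz(D,b(695,338),.067),(.558,.0166),onz(D,b(543,268),.12))
t=tri(S,a(194,243),D,b(550,208));p=tri(S,a(111,455),D,b(695,338));print(t,p)
rep('tri',t,p,(.5565,.0215),t)
E
```

```text
scene [ 0.6287 -0.0296] ptr [ 0.7014 -0.0645] along 0.0885 side -0.0086
scene [ 0.6353 -0.0275] ptr [ 0.7014 -0.0645] along 0.0931 side -0.0034
side [ 0.6295 -0.0325] ptr [ 0.7019 -0.0675] along 0.0865 side -0.0063
side [ 0.6309 -0.0313] ptr [ 0.7019 -0.0675] along 0.0872 side -0.0046
[ 0.62942121 -0.03070895  0.1596186 ] [ 0.7019062  -0.06572722  0.06636114]
tri [ 0.6294 -0.0307] ptr [ 0.7019 -0.0657] along 0.0894 side -0.0073
tri [ 0.6294 -0.0307] ptr [ 0.7019 -0.0657] along 0.0894 side -0.0073
```

Sideways offset is about -6 mm, so 3.5° more anticlockwise.

Request:
send_rows(
  moves=[0,0,0,-0.5,0,0,0,-1.3,0,0,0,-2.2,0,0,0,-3,0,0,0,-3.5,0,0,0,-3.5,0,0,0,-3.5,0,0,0,-3.5],
)

```text
clock: 25.5
tcp_pos: [0.5562, 0.0218, 0.1275]
orientation: [-1.894, -2.504, 0.001]
contact_force: [-2.1, -1.0, 7.4]
grip_width: 0.0133
```

```bash
python3 - <<'E'
from h import *
from bench import r
for n in('scene','side','wrist'):
    f=r.grab_frame(n);cv2.imwrite(f'pics/{n}11.png',f['img'][...,::-1]);pickle.dump(f,open(f'pics/{n}11.pkl','wb'))
plan(.5565,.0213,.126,195)
c=lambda im,x,y,w,h,s:cv2.resize(im[y:y+h,x:x+w],None,fx=s,fy=s,interpolation=cv2.INTER_CUBIC)
cv2.imwrite('pics/crop11s.png',c(cv2.imread('pics/scene11.png'),265,205,145,145,4))
cv2.imwrite('pics/crop11d.png',c(cv2.imread('pics/side11.png'),255,150,160,120,5))
E
```

```text
clock 25.65 tcp [0.5562 0.0218 0.1275] jaw 15.8 F [-2.8 -1.2  7.8] w 0.0134 q [-0.43  0.43  0.36  1.95 -0.21  0.8   0.32]
shift mm [-0.5  0.1  1.5] turn 0.8 or -179.2
```

View pics/crop11s.png

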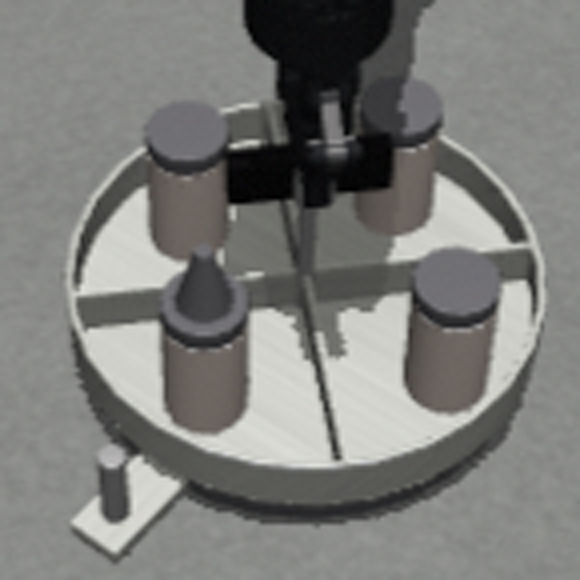

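View pics/crop11d.png

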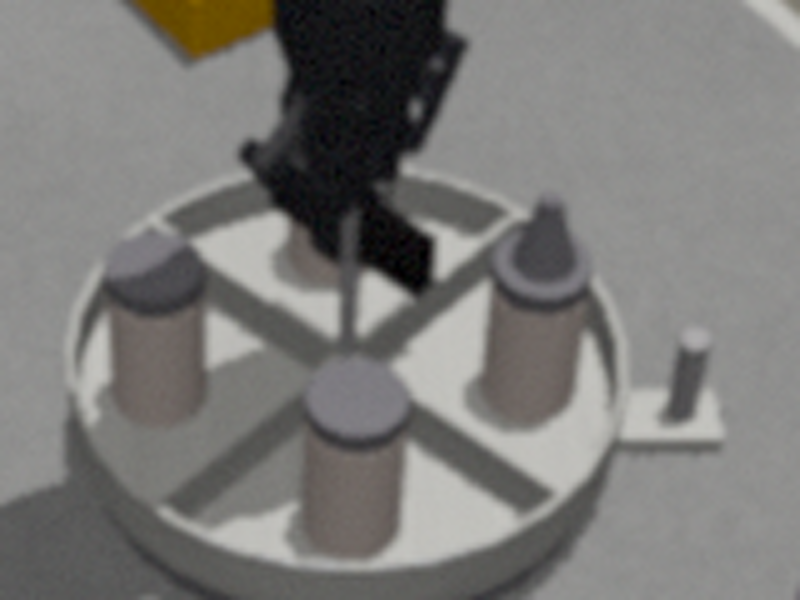

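View pics/scene11.png

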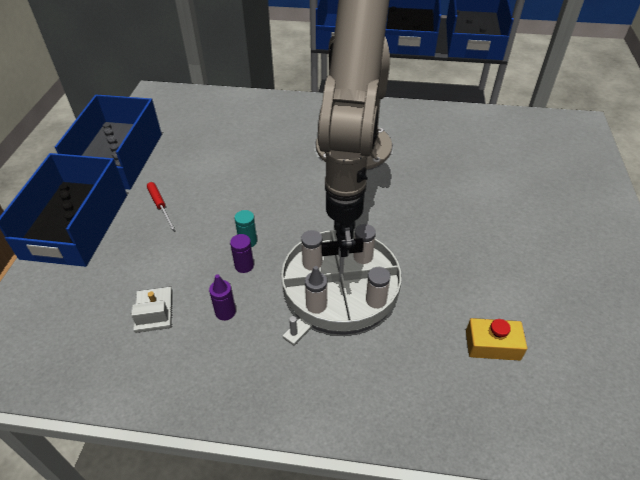

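```bash
python3 - <<'E'
from h import *
S=pickle.load(open('pics/scene11.pkl','rb'));D=pickle.load(open('pics/side11.pkl','rb'))
a=lambda x,y:(x/4+265,y/4+205);b=lambda x,y:(x/5+255,y/5+150)
def rep(n,t,p,c):
    v=t[:2]-c;e=(p[:2]-c)/np.linalg.norm(p[:2]-c);print(n,t.round(4),'along',(v@e).round(4),'side',(e[0]*v[1]-e[1]*v[0]).round(4))
for n,f,q,c,T,L,P in(('scene',S,a,(.558,.0244),(202,247),(204,307),(111,455)),('side',D,b,(.558,.0166),(549,195),(540,258),(695,338))):
    p=onz(f,q(*P),.067);rep(n+' tip',onz(f,q(*T),.16),p,np.array(c));rep(n+' lid',onz(f,q(*L),.12),p,np.array(c))
t=tri(S,a(202,247),D,b(549,195));p=tri(S,a(111,455),D,b(695,338));rep('tri',t,p,np.array((.5565,.0215)))
E
```

```text
scene tip [ 0.6308 -0.0251  0.16  ] along 0.088 side -0.0037
scene lid [ 0.6381 -0.0234  0.12  ] along 0.0933 side 0.0016
side tip [ 0.6343 -0.0252  0.16  ] along 0.0869 side 0.0024
side lid [ 0.6336 -0.0252  0.12  ] along 0.0864 side 0.0021
tri [ 0.6329 -0.0256  0.1616] along 0.0897 side -0.0011
```

Sideways offset is between -4 and +2 mm on every measurement, so it is in tolerance. I'll hold a moment and hand in.

Request:
send_rows(
  moves=[0,0,0,0,0,0,0,0,0,0,0,0,0,0,0,0,0,0,0,0,0,0,0,0],
)

```text
clock: 26.4
tcp_pos: [0.5562, 0.0218, 0.1275]
orientation: [-1.894, -2.504, 0.001]
contact_force: [-3.1, -2.0, 7.5]
grip_width: 0.0138
```

```bash
python3 - <<'E'
from bench import r
o=r.get_obs();print(o['clock'],o['grip_width'],abs(o['qvel']).max(),o['contact_force']);print(r.hand_in())
E
```

```text
26.4 0.013779284041319576 0.0008431713551063581 [-3.07705129 -2.04626349  7.45723283]
the job is handed in; nothing more can be done
None
```

I put the left loose canister in cell3 and the right one in cell2. I then gripped the handle bar, turned the caddy about 63.5° anticlockwise to the pointer, and handed the job in at 26.4 s still holding it.

**Last checks:**
- **Alignment:** the nozzle canister's sideways offset measured between -4 and +2 mm, against a limit of 12 mm. The triangulated value was -1 mm.
- **Canisters:** all four stood upright in their cells in the last pictures.
- **Grip:** the bar was held at about 13.8 mm opening with 40 N set, and the arm was still. I have no direct reading of the pad forces.
- **Other things on the bench:** the stop box, screwdriver, clamp block and look-alikes appeared unmoved.

**Disagreement:** the scene and side cameras differed by 3–8 mm in y. I settled this with the wrist camera and by measuring each view against its own caddy centre.

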